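Change over a lidded pan at the drinks counter

TASK

Change over the portion pans: lift the lid off the used, empty pan and fit it on the fresh pan full of creamer pods, so that it sits down level and flush on the rim. Send the used pan for washing: slide it along the counter and off the front edge, without picking it up, so that it drops into the grey wash tub below. Leave the fresh pan, the jug, the shaker and the scale where they stand.

Things in the scene. Friction and masses are not known exactly. Their poses are not given: they have to be found in the camera images.
- used_pan: used steel pan that wears the lid at the start, empty inside, open top; loose on the counter, 0.2 to 0.45 kg. 176 mm long (its x axis) by 108 mm wide (y) over a 12 mm rim, 65 mm high; the walls slope in slightly to a 146 x 78 mm foot. Pushed from behind it meets the pusher at its rim; once its middle passes the counter's edge it tips over, and its rear end swings up some 40 mm or more before it falls. Origin: centre of its underside, z up.
- fresh_pan: the same steel pan, open, filled with white creamer pods with foil tops that stay below the rim by 15 mm; about 0.8 kg, loose on the counter, to the left or to the right of the used pan. Mouth 152 x 84 mm inside the rim. Origin: centre of its underside, rim top 65 mm above it, x along its length.
- lid: steel lid, 176 mm (x) by 108 mm (y), about 0.2 kg: a flat 3 mm flange that rests on a pan's rim and a sunk panel, 138 x 70 mm, 7 mm deep below the flange, that drops inside the mouth with 5 to 7 mm of play all round. Origin: centre of the underside of the flange, which is 65 mm above the pan's underside when it is seated. Either way round is the same.
- lid_handle (a point): middle of the lid's black bar handle: a square-edged bar along the lid's x, 104 mm long, 10 mm wide, 12 mm high, standing on two end posts; this point is the bar's centre, 30 mm above the lid's origin (34 mm above the sunk panel).
- tub: grey open wash tub on a trolley parked against the counter's front edge (the straight edge at x = 0.68 m, beyond the pans; the counter top is z = 0). 400 mm (x) by 520 mm (y) outside, 190 mm high, 5 mm walls; its rim is 20 mm below the counter top and its near wall 10 mm beyond the edge. Origin: middle of the top of its near wall, on the outside; the tub reaches 400 mm from there along +x and 260 mm to either side, and its floor is 205 mm below the counter top.
- jug: clear plastic measuring jug, 90 mm across, 130 mm high, handle towards +y, standing on the other side of the used pan from the fresh pan. Origin: centre of its underside.
- shaker: steel cocktail shaker, 86 mm across, 150 mm high, standing nearer the robot than the pans, off to one side. Origin: centre of its underside.
- scale: black kitchen scale with a steel platform, 150 x 130 mm, 39 mm high, nearer the robot than the pans, on the side opposite to the shaker. Origin: centre of its underside.
Things that resemble listed ones, but are neither listed nor needed, are in the scene too. Leave any green look-alike of the lid alone.

How it is judged:
By the outcome, as a careful person would: the job done as asked, in the order asked, and still so for the second after the job is handed in, with the robot touching nothing.
It also fails if it takes over 58 s, if anything falls off the work surface, if the arm or the gripper's body presses on something with over 40 N, if the wrist force passes 120 N, or if a joint passes its speed limit or range.

ROBOT

A 6-joint arm with a two-finger parallel gripper is mounted at the origin on the work surface. World frame = base frame: x ahead of the robot, y to its left, z up, the work surface at z = 0. Lengths are in m, angles in rad, forces in N, time in s.
With the tool pointing down it reaches from about 0.225 to 0.875 m from the base axis. Payload 3.4 kg.
Tool frame: the origin (TCP) lies at the very end of the fingers, on their centre line; the grasp point (between the pads) lies 19 mm behind it (manip.grasp_offset is the distance from the TCP to the grasp point, in m); x points along the fingers, y is the direction in which the jaws open and shut, and the axes are right-handed (so a half turn about x gives the same grasp; the last joint's range is limited). The gripper opens to 85 mm and grips with 20 to 120 N. Pads are 22 mm wide; open, the fingers measure 114 mm over their backs; the gripper's body (76 mm by 85 mm) begins 54 mm behind the grasp point. The pads swing forward as they close: fully open they stand 13 mm farther back than shut.
Start: joints at [-1.406, 0.276, 1.505, -0, 1.361, -0.121], TCP at [0.162, -0.552, 0.231] pointing down, gripper open.
Joint ranges: [-2.89, 2.89], [-0.75, 2.08], [0.22, 2.7], [-1.18, 4.32], [0.11, 2.71], [-2.7, 2.7]. Speed limits (rad/s): [2.57, 2.57, 3.14, 3.14, 3.14, 3.14].

INTERFACE

Orientations are given as a unit quaternion [w, x, y, z].
In Python, from rig import manip gives the robot as it stands.
- The arm moves only by the tool step_arm, never from a script. Its argument "increments" is a list of rows, each an object with "grip": the opening, from 0 (shut) to 1 (fully open); "delta_pos": the shift along the world's x, y, z in m, a list of three; "twist": the turn about the world's z in degrees. A call has 1 to 10 rows; each row shifts and turns the commanded pose from where the row before left it; what a row does not reach is not made up. A row lasts 1/12 s, in which the tool goes at most 41.7 mm and 7.16 degrees, less where a joint would pass 70% of its speed; a pose out of reach is approached as far as the arm can. A call with a gripper value outside its range is refused whole. The fingers move at their own pace and stop on an object; "force" is the grip in N (left out, the last holds). Time passes only in rows, so rows that do not move let the fingers close. It gives the time, the measured TCP pose, the force and the opening at its end, in the units of the state.
- manip.get_state(): the state, without advancing time (a new reading comes with each control period).
- manip.get_image(name): name is "scene" or "top" or "wrist"; returns a dict with "img" (480x640x3 uint8, red, green, blue), "fx", "fy", "cx", "cy" (pixels), "rvec" (rotation vector, rad) and "tvec" (3), from world to camera coordinates, as OpenCV has them; the wrist camera has in their place "mount" (4x4, takes a point from camera to tool coordinates, whose origin is the TCP and whose axes are the tool frame's). Camera axes: x right, y down, z forward; pixel columns grow to the right and rows downward; lengths in m; the calibration is good to about 2 mm. A picture is of the moment at which its call begins: read the wrist's pose just before it. There is no depth.
- manip.sign_off(): hands the job in, once; it reports no verdict.
The state is a dict: "clock": time; "qpos": joint angles; "qd": joint speeds; "effort": joint torques, N m; "position": TCP position; "ee_rot": TCP orientation; "contact_force": force on the tool from outside, world axes, zero at the start; "moment": the same for the moment, N m; "width": finger opening in m.
Only numpy, scipy, OpenCV 4.12 (cv2) and the standard library are available. Lean on these libraries where they do the work, as an engineer would, in place of code of your own. Each camera call takes 0.05 s, during which the arm holds its last target. There are 200 camera calls.

## Working session

There is one attempt and no reset: what is moved stays moved. The work goes in short steps, Python scripts to look and compute and a tool call to move; the robot and the scene stay as the last step left them, time stands still between calls to the robot, and variables do not carry over. Pictures are saved under pics/ and viewed, about 8 in all and at most 12, crops included, and the job is handed in when it is done.

Besides the shell and the picture viewer there is one more tool, called as a command line: name --argument value ..., lists and objects as JSON in quotes. step_arm: Moves the arm, as the interface text tells. Its arguments: {"type":"object","properties":{"increments":{"type":"array"},"force":{"type":"number"}},"required":["increments"]}

```bash
mkdir -p pics; cat > h.py <<'E'
import numpy as np, cv2
from rig import manip
def snap(n,f):
    d=manip.get_image(n); cv2.imwrite('pics/'+f,cv2.cvtColor(d['img'],cv2.COLOR_RGB2BGR)); 
    np.save('pics/'+f+'.npy',d,allow_pickle=True); return d
def load(f): return np.load('pics/'+f+'.npy',allow_pickle=True).item()
def K(d): return np.array([[d['fx'],0,d['cx']],[0,d['fy'],d['cy']],[0,0,1.]])
def RT(d):
    return cv2.Rodrigues(np.array(d['rvec'],float))[0],np.array(d['tvec'],float).ravel()
def ray(d,u,v,z):
    R,t=RT(d); r=R.T@np.linalg.inv(K(d))@[u,v,1]; c=-R.T@t
    return c+r*(z-c[2])/r[2]
def proj(d,p):
    R,t=RT(d); q=(K(d)@(R@np.asarray(p,float).T+t[:,None])).T; return q[:,:2]/q[:,2:]
E
python3 - <<'E'
from h import *
s=manip.get_state(); print(s['clock'],s['position'],s['ee_rot'],s['width'])
for n in ('top','scene'):
    d=snap(n,n+'0.png'); R,t=RT(d); print(n,d['fx'],-R.T@t)
E
```

```text
0.0 [ 0.16199931 -0.55114747  0.23042377] [-0.10004365 -0.69988201 -0.10135923  0.69991624] 0.0853291781537919
top 435.7772506679971 [0.41185471 0.05222494 1.29467325]
scene 562.1143968104946 [1.11722718 0.84829891 1.37364935]
```

View pics/top0.png

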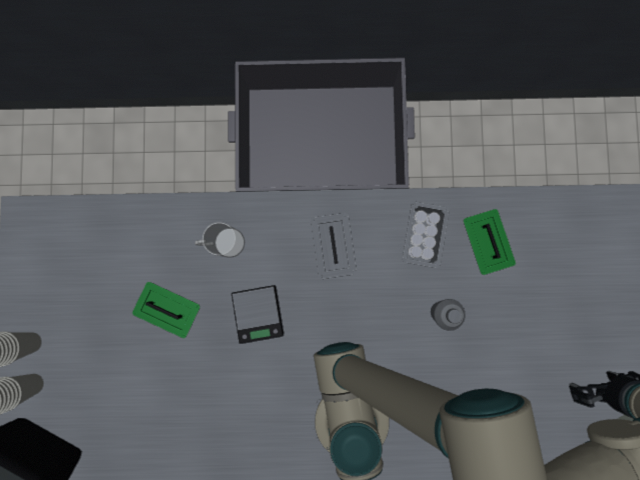

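View pics/scene0.png

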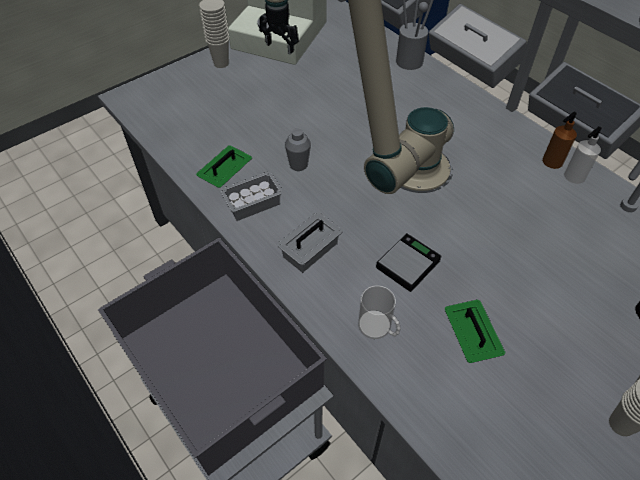

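The top view shows the lidded used pan at about (335,246), its handle running (332,227) to (336,263). The fresh pan is at (426,236), right of it (−y). The jug (226,240) and scale (258,313) are on the left, the shaker (449,314) on the right, and the green look-alike lid (490,241) sits beyond the fresh pan. Next I'll measure the handle, the lid and the fresh pan in enlarged crops.

```bash
python3 - <<'E'
from h import *
d=load('top0.png'); im=cv2.imread('pics/top0.png')
a=im[195:295,300:460]; cv2.imwrite('pics/crop1.png',cv2.resize(a,None,fx=5,fy=5,interpolation=cv2.INTER_CUBIC))
g=cv2.cvtColor(im,cv2.COLOR_BGR2GRAY)
m=np.zeros_like(g); m[220:272,322:350]=g[220:272,322:350]<60
v,u=np.nonzero(m); print(len(u),(u.mean(),v.mean()))
P=np.array([ray(d,a+0.,b+0.,.101) for a,b in zip(u,v)])[:,:2]
r=cv2.minAreaRect((P*1000).astype(np.float32)); print(r,P.mean(0))
w,V=np.linalg.eigh(np.cov(P.T)); print(np.degrees(np.arctan2(V[1,1],V[0,1])))
E
```

```text
121 (np.float64(333.11570247933884), np.float64(244.6611570247934))
((503.5577392578125, 43.6113395690918), (103.23509979248047, 8.562602043151855), 6.984907627105713) [0.50297459 0.04347336]
-173.10251964759277
```

View pics/crop1.png

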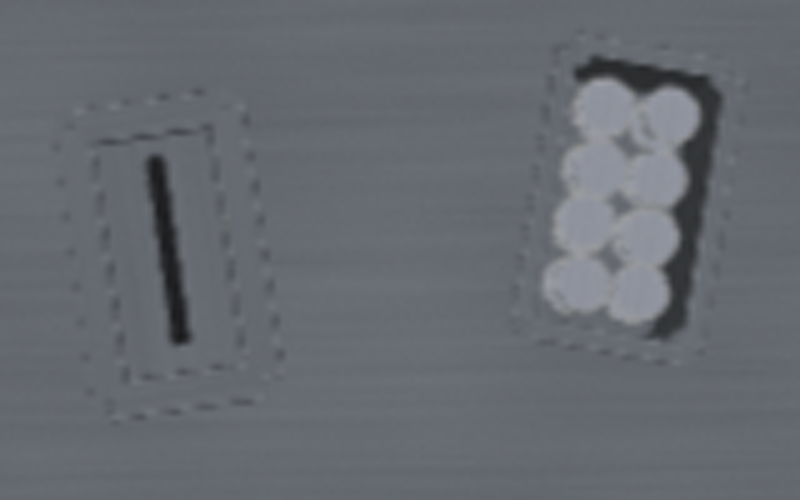

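Enlarged, the lid's outline corners are near crop (67,110), (243,93), (283,383) and (105,418). The fresh pan's rim corners are near (553,40), (745,72), (703,362) and (515,328). I'll check both against the 176 x 108 size.

```bash
python3 - <<'E'
from h import *
d=load('top0.png')
for n,c,z in (('lid',[(63,108),(247,90),(287,383),(103,420)],.068),('fresh',[(553,36),(748,70),(703,365),(513,326)],.065)):
    P=np.array([ray(d,300+(u-2)/5,195+(v-2)/5,z)[:2] for u,v in c])
    print(n,P.mean(0),[np.linalg.norm(P[i]-P[i-1]).round(3) for i in range(4)])
    for a in (P[0]-P[3],P[1]-P[2]): print(np.degrees(np.arctan2(a[1],a[0])))
E
```

```text
lid [0.50584378 0.03908414] [np.float64(0.178), np.float64(0.105), np.float64(0.167), np.float64(0.105)]
6.347838899355106
6.445897051079847
fresh [ 0.53011592 -0.21846797] [np.float64(0.167), np.float64(0.112), np.float64(0.17), np.float64(0.109)]
-9.606435599485936
-10.786613180138154
```

step_arm --increments '[{"grip": 1, "delta_pos": [0.017, 0.0295, 0.002], "twist": -0.94}, {"grip": 1, "delta_pos": [0.017, 0.0295, 0.002], "twist": -0.94}, {"grip": 1, "delta_pos": [0.017, 0.0295, 0.002], "twist": -0.94}, {"grip": 1, "delta_pos": [0.017, 0.0295, 0.002], "twist": -0.94}, {"grip": 1, "delta_pos": [0.017, 0.0295, 0.002], "twist": -0.94}, {"grip": 1, "delta_pos": [0.017, 0.0295, 0], "twist": -0.94}, {"grip": 1, "delta_pos": [0.017, 0.0295, 0], "twist": -0.94}, {"grip": 1, "delta_pos": [0.017, 0.0295, 0], "twist": -0.94}, {"grip": 1, "delta_pos": [0.017, 0.0295, 0], "twist": -0.94}, {"grip": 1, "delta_pos": [0.017, 0.0295, 0], "twist": -0.94}]'

```text
clock: 0.93
position: [0.3324, -0.255, 0.2411]
ee_rot: [-0.042, -0.706, -0.043, 0.706]
contact_force: [0.7, 0.5, 0.3]
width: 0.0854
```

step_arm --increments '[{"grip": 1, "delta_pos": [0.017, 0.03, 0]}, {"grip": 1, "delta_pos": [0.017, 0.03, 0]}, {"grip": 1, "delta_pos": [0.017, 0.03, 0]}, {"grip": 1, "delta_pos": [0.017, 0.03, 0]}, {"grip": 1, "delta_pos": [0.017, 0.03, 0]}, {"grip": 1, "delta_pos": [0.017, 0.03, 0]}, {"grip": 1, "delta_pos": [0.017, 0.03, 0]}, {"grip": 1, "delta_pos": [0.017, 0.03, 0]}, {"grip": 1, "delta_pos": [0.017, 0.03, 0]}, {"grip": 1, "delta_pos": [0, 0, 0]}]'

```text
schema error: expected keys grip, delta_pos, twist
```

step_arm --increments '[{"grip": 1, "delta_pos": [0.017, 0.03, 0], "twist": 0}, {"grip": 1, "delta_pos": [0.017, 0.03, 0], "twist": 0}, {"grip": 1, "delta_pos": [0.017, 0.03, 0], "twist": 0}, {"grip": 1, "delta_pos": [0.017, 0.03, 0], "twist": 0}, {"grip": 1, "delta_pos": [0.017, 0.03, 0], "twist": 0}, {"grip": 1, "delta_pos": [0.017, 0.03, 0], "twist": 0}, {"grip": 1, "delta_pos": [0.017, 0.03, 0], "twist": 0}, {"grip": 1, "delta_pos": [0.017, 0.03, 0], "twist": 0}, {"grip": 1, "delta_pos": [0.017, 0.03, 0], "twist": 0}, {"grip": 1, "delta_pos": [0, 0, 0], "twist": 0}]'

```text
clock: 1.77
position: [0.4876, 0.0183, 0.2409]
ee_rot: [0.044, 0.706, 0.046, -0.705]
contact_force: [0.1, -0.1, -0.1]
width: 0.0856
```

```bash
cat >> h.py <<'E'
from scipy.spatial.transform import Rotation as Ro
def wsnap(f):
    s=manip.get_state(); d=manip.get_image('wrist')
    T=np.eye(4); q=s['ee_rot']; T[:3,:3]=Ro.from_quat([q[1],q[2],q[3],q[0]]).as_matrix(); T[:3,3]=s['position']
    C=np.linalg.inv(T@np.array(d['mount'])); d['rvec']=cv2.Rodrigues(C[:3,:3])[0]; d['tvec']=C[:3,3]
    cv2.imwrite('pics/'+f,cv2.cvtColor(d['img'],cv2.COLOR_RGB2BGR)); np.save('pics/'+f+'.npy',d,allow_pickle=True)
    y=T[:3,1]; print('t',s['clock'],'pos',s['position'],'jaw yaw',np.degrees(np.arctan2(y[1],y[0])),'F',s['contact_force'],'w',s['width'])
    return d
E
python3 -c "
from h import *
wsnap('w1.png')"
```

```text
t 1.7667 pos [0.48756731 0.01825613 0.24092172] jaw yaw -82.73687723179003 F [ 0.13127859 -0.12074098 -0.12756509] w 0.08560908680923213
```

View pics/w1.png

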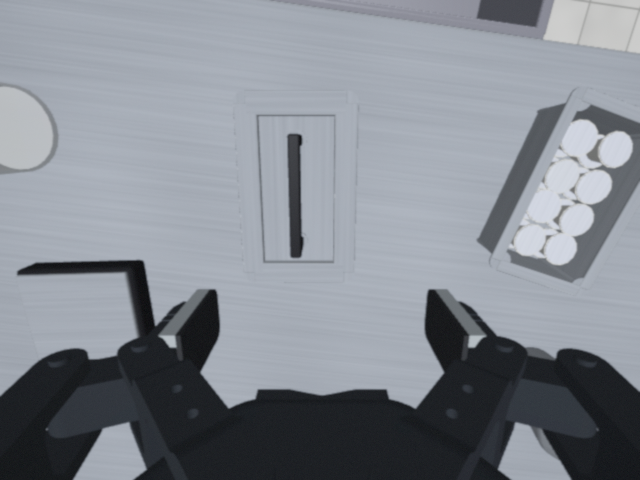

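The wrist view shows the handle bar from (294,133) to (296,257). The lid flange corners are near (238,90), (357,92), (353,277) and (244,277). The fresh pan rim's left edge runs (575,90) to (492,260), and its near corner is at (578,287).

```bash
python3 - <<'E'
from h import *
d=load('w1.png'); g=cv2.cvtColor(cv2.imread('pics/w1.png'),cv2.COLOR_BGR2GRAY)
m=np.zeros_like(g); m[125:265,280:310]=g[125:265,280:310]<70
v,u=np.nonzero(m); P=np.array([ray(d,a,b,.101) for a,b in zip(u,v)])[:,:2]
r=cv2.minAreaRect((P*1000).astype(np.float32)); print(r)
for n,c,z in (('lid',[(238,90),(357,92),(353,277),(244,277)],.066),('fresh',[(575,89),(492,260),(578,287)],.065)):
    P=np.array([ray(d,*p,z)[:2] for p in c]); print(n,P.round(4).tolist(),P.mean(0)); 
    if n=='fresh': print('c',(P[0]+P[2])/2, [np.linalg.norm(P[1]-P[i]) for i in (0,2)]); a=P[0]-P[1]; print(np.degrees(np.arctan2(a[1],a[0])))
    else: print([np.linalg.norm(P[i]-P[i-1]).round(3) for i in range(4)],[np.degrees(np.arctan2(*(P[i]-P[j])[::-1])) for i,j in ((0,3),(1,2))])
E
```

```text
((504.7679443359375, 42.69842529296875), (100.90499877929688, 10.273674011230469), 7.307580947875977)
lid [[0.5858, 0.104], [0.5971, 0.0023], [0.4279, -0.0201], [0.414, 0.0872]] [0.50617978 0.04337586]
[np.float64(0.173), np.float64(0.102), np.float64(0.171), np.float64(0.108)] [np.float64(5.593467998477771), np.float64(7.525811521610541)]
fresh [[0.6234, -0.1833], [0.4626, -0.1525], [0.4458, -0.2451]] [ 0.51059214 -0.19362384]
c [ 0.53458184 -0.21417326] [np.float64(0.16370469276720115), np.float64(0.09408952412111872)]
-10.819279033304728
```

step_arm --increments '[{"grip": 1, "delta_pos": [0.0085, 0.0125, -0.01], "twist": 0}, {"grip": 1, "delta_pos": [0.009, 0.012, -0.02], "twist": 0}, {"grip": 1, "delta_pos": [0, 0, -0.03], "twist": 0}, {"grip": 1, "delta_pos": [0, 0, -0.03], "twist": 0}, {"grip": 1, "delta_pos": [0, 0, -0.025], "twist": 0}, {"grip": 1, "delta_pos": [0, 0, -0.02], "twist": 0}, {"grip": 1, "delta_pos": [0, 0, -0.015], "twist": 0}, {"grip": 1, "delta_pos": [0, 0, -0.013], "twist": 0}, {"grip": 1, "delta_pos": [0, 0, 0], "twist": 0}]' --force 60

```text
clock: 2.57
position: [0.4996, 0.0367, 0.0757]
ee_rot: [-0.043, -0.703, -0.043, 0.708]
contact_force: [-0.6, -0.6, -0.2]
width: 0.0852
```

step_arm --increments '[{"grip": 0.5, "delta_pos": [0, 0, 0], "twist": 0}, {"grip": 0.3, "delta_pos": [0, 0, 0], "twist": 0}, {"grip": 0, "delta_pos": [0, 0, 0], "twist": 0}, {"grip": 0, "delta_pos": [0, 0, 0], "twist": 0}, {"grip": 0, "delta_pos": [0, 0, 0], "twist": 0}, {"grip": 0, "delta_pos": [0, 0, 0], "twist": 0}, {"grip": 0, "delta_pos": [0, 0, 0], "twist": 0}, {"grip": 0, "delta_pos": [0, 0, 0], "twist": 0}]' --force 60

```text
clock: 3.23
position: [0.503, 0.0382, 0.0791]
ee_rot: [0.043, 0.706, 0.043, -0.705]
contact_force: [-1.3, 1.9, 5.8]
width: 0.0088
```

step_arm --increments '[{"grip": 0, "delta_pos": [0, 0, 0.004], "twist": 0}, {"grip": 0, "delta_pos": [0, 0, 0.006], "twist": 0}, {"grip": 0, "delta_pos": [0, 0, 0.01], "twist": 0}, {"grip": 0, "delta_pos": [0, 0, 0.02], "twist": 0}, {"grip": 0, "delta_pos": [0, 0, 0.03], "twist": 0}, {"grip": 0, "delta_pos": [0, 0, 0.03], "twist": 0}, {"grip": 0, "delta_pos": [0, 0, 0.02], "twist": 0}, {"grip": 0, "delta_pos": [0, 0, 0], "twist": 0}, {"grip": 0, "delta_pos": [0, 0, 0], "twist": 0}]' --force 60

```text
clock: 3.98
position: [0.5031, 0.0376, 0.1996]
ee_rot: [0.043, 0.707, 0.043, -0.705]
contact_force: [-0.7, 0.1, -3.5]
width: 0.0085
```

```bash
python3 -c "
from h import *
wsnap('w2.png')"
```

```text
t 3.9833 pos [0.50313992 0.03764094 0.19960872] jaw yaw -83.02204337969984 F [-0.70995904  0.06897252 -3.47268412] w 0.00853289892415322
```

View pics/w2.png

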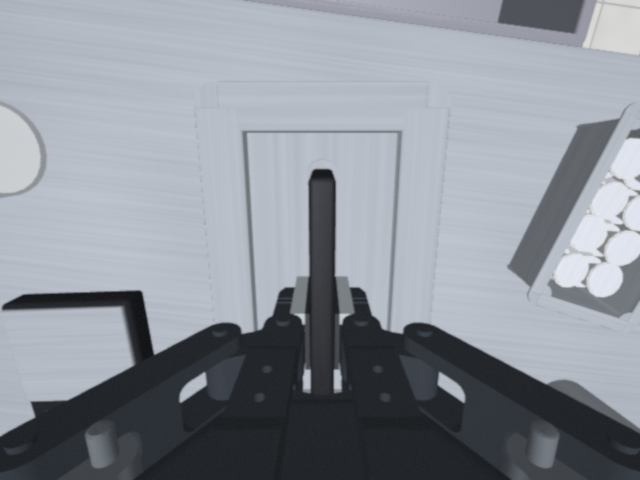

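The lid is held by its bar. Its flange's far corners are near (197,108) and (449,108), the bar's far end is at (321,171), and the used pan's rim shows behind it at row 84. Next: the lid's offset in the tool, and a check that the pan stayed down.

```bash
python3 - <<'E'
from h import *
d=load('w2.png'); p=np.array([.5031,.0376])
a=np.radians(6.98); ex=np.array([np.cos(a),np.sin(a)]); ey=np.array([-ex[1],ex[0]])
def loc(u,v,z):
    q=ray(d,u,v,z)[:2]-p; return (q@ex).round(4),(q@ey).round(4)
zl=.1996+.019-.0025-.03+.003   # grasp ~ bar centre adj
for c in ((197,108),(449,108)): print('lid',loc(*c,zl))
print('bar',loc(321,171,zl+.033))
for c in ((208,84),(440,84)): 
  for z in (.065,.18): print('pan',z,loc(*c,z))
E
```

```text
lid (np.float64(0.0797), np.float64(0.0528))
lid (np.float64(0.0798), np.float64(-0.0537))
bar (np.float64(0.0563), np.float64(0.0004))
pan 0.065 (np.float64(0.1072), np.float64(0.085))
pan 0.18 (np.float64(0.0904), np.float64(0.0501))
pan 0.065 (np.float64(0.1074), np.float64(-0.0885))
pan 0.18 (np.float64(0.0905), np.float64(-0.0519))
```

The strip behind the lid fits neither a pan on the counter nor a flat lid cleanly, so I'll check with the scene camera whether the pan came up too.

```bash
python3 - <<'E'
from h import *
d=snap('scene','s1.png'); im=cv2.imread('pics/s1.png')
cv2.imwrite('pics/s1c.png',cv2.resize(im[130:310,200:400],None,fx=3,fy=3,interpolation=cv2.INTER_CUBIC))
print(manip.get_state()['contact_force'])
E
```

```text
[ 0.3586454  0.5490542 -2.6193656]
```

View pics/s1c.png

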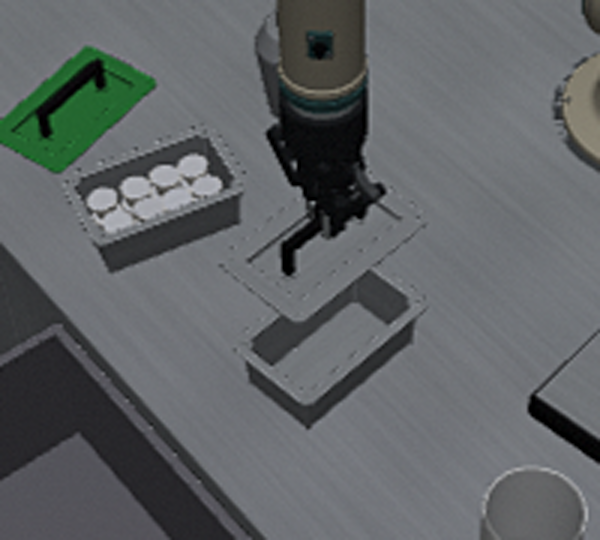

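The crop shows the lid held alone, corners near (222,265), (298,320) and (425,222). The used pan is open on the counter, with rim corners (240,348), (303,403) and (425,300). The fresh pan's rim corners are (63,183), (103,243), (245,180) and (205,127).

```bash
python3 - <<'E'
from h import *
from scipy.optimize import least_squares
d=load('s1.png'); 
X=np.array([[.088,.054],[.088,-.054],[-.088,-.054],[-.088,.054]])
def fit(px,ids,z,x0,freez=False):
    px=np.array([(200+(u-1)/3,130+(v-1)/3) for u,v in px])
    def f(p):
        c,s=np.cos(p[2]),np.sin(p[2]); Q=np.c_[X[ids]@np.array([[c,s],[-s,c]])+p[:2],np.full(len(ids),p[3] if freez else z)]
        return (proj(d,Q)-px).ravel()
    r=least_squares(f,x0+([z] if freez else []),x_scale='jac'); p=r.x; print(p[:2].round(4),np.degrees(p[2]).round(2),p[3:].round(4),'res',r.fun.round(1))
fit([(63,183),(103,243),(245,180),(205,127)],[1,0,3,2],.065,[.53,-.215,-.18])
fit([(240,348),(303,403),(425,300)],[1,0,3],.065,[.505,.04,.12])
fit([(222,265),(298,320),(425,222)],[1,0,3],.187,[.505,.04,.12])
fit([(222,265),(298,320),(425,222)],[1,0,3],.187,[.505,.04,.12],True)
E
```

```text
[ 0.5284 -0.2165] -8.23 [] res [-2.2 -0.7 -0.7  1.8  2.8  0.9  0.1 -2.6]
[0.5004 0.0445] 8.44 [] res [-4.  -1.1  1.9  1.1  2.  -0.3]
[0.503  0.0405] 7.74 [] res [-2.4 -1.   0.4  2.1  2.  -1.5]
[ 0.4591 -0.0181] 7.16 [0.0975] res [-0.1 -0.9  0.5  0.8 -0.4  0.1]
```

The lid alone came up, with chamfered corners, so the strip at row 84 is its own far edge. It sits about +3 mm along the bar in the tool. Now I'll raise and move sideways for a full wrist view of the fresh pan.

step_arm --increments '[{"grip": 0, "delta_pos": [-0.009, -0.015, 0.017], "twist": 0}, {"grip": 0, "delta_pos": [-0.009, -0.025, 0.017], "twist": 0}, {"grip": 0, "delta_pos": [-0.009, -0.025, 0.017], "twist": 0}, {"grip": 0, "delta_pos": [-0.009, -0.025, 0.017], "twist": 0}, {"grip": 0, "delta_pos": [-0.009, -0.025, 0.017], "twist": 0}, {"grip": 0, "delta_pos": [-0.009, -0.025, 0.017], "twist": 0}, {"grip": 0, "delta_pos": [0, 0, 0], "twist": 0}, {"grip": 0, "delta_pos": [0, 0, 0], "twist": 0}, {"grip": 0, "delta_pos": [0, 0, 0], "twist": 0}, {"grip": 0, "delta_pos": [0, 0, 0], "twist": 0}]' --force 60

```text
clock: 4.92
position: [0.448, -0.1011, 0.2986]
ee_rot: [-0.043, -0.705, -0.044, 0.707]
contact_force: [0.6, -0.3, -1.8]
width: 0.0089
```

```bash
python3 -c "
from h import *
wsnap('w3.png'); snap('top','top3.png')"
```

```text
t 4.9167 pos [ 0.44798545 -0.1011239   0.29858773] jaw yaw -82.97901784536636 F [ 0.6119197  -0.27100134 -1.76812934] w 0.008903366132096746
```

View pics/w3.png

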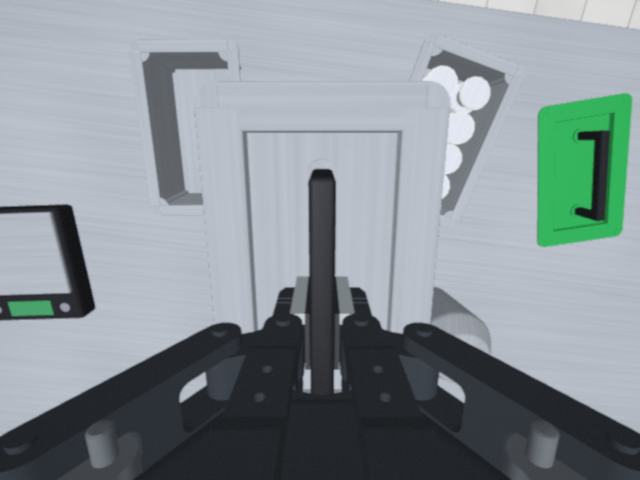

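The strip is fixed to the lid, so it is the lid. The fresh pan's far and right rim edges show at (432,36)-(521,68)-(457,213), and the used pan is intact at (138,42)-(158,212). I'll zoom in on the fresh pan from both cameras.

```bash
python3 - <<'E'
from h import *
a=cv2.imread('pics/w3.png')[25:225,410:535]; b=cv2.imread('pics/top3.png')[198:273,400:452]
cl=lambda x,k:cv2.normalize(cv2.resize(x,None,fx=k,fy=k,interpolation=cv2.INTER_CUBIC),None,0,255,cv2.NORM_MINMAX)
a=cl(a,3);b=cl(b,8); print(a.shape,b.shape)
b=cv2.convertScaleAbs(b,alpha=1.3)
o=np.zeros((600,791,3),np.uint8); o[:,:375]=a; o[:,375:]=b[:600]; cv2.imwrite('pics/c3.png',o)
E
```

```text
(600, 375, 3) (600, 416, 3)
```

View pics/c3.png

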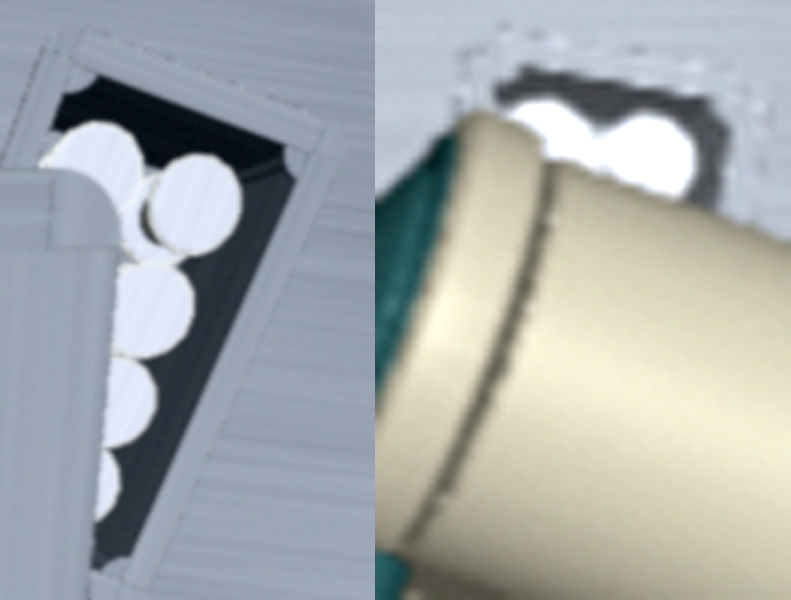

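Wrist half of the crop: outer far edge (100,39)-(300,112), outer right edge (332,170)-(170,557), outer left edge (42,52)-(5,150), inner far edge (120,86)-(270,144), inner right edge (290,192)-(140,545). The arm hides most of the pan in the top half. I'll fit the pose from the edge lines.

```bash
python3 - <<'E'
from h import *
from scipy.optimize import least_squares
d=load('w3.png')
W=lambda u,v: ray(d,410+(u-1)/3,25+(v-1)/3,.065)[:2]
# (point, axis, value)
obs=[((100,39),0,.088),((300,112),0,.088),((332,170),1,-.054),((170,557),1,-.054),((42,52),1,.054),((5,150),1,.054),
((120,86),0,.076),((270,144),0,.076),((290,192),1,-.042),((140,545),1,-.042)]
def f(p):
    e=np.array([[np.cos(p[2]),np.sin(p[2])],[-np.sin(p[2]),np.cos(p[2])]])
    return [(e@(W(*o[0])-p[:2]))[o[1]]-o[2] for o in obs]
r=least_squares(f,[.53,-.216,-.18],x_scale=[.01,.01,.1]); print(r.x[:2].round(4),np.degrees(r.x[2]).round(2),(1e3*r.fun).round(1))
# top0 crop1 mouth/rim edges
d=load('top0.png'); W=lambda u,v: ray(d,300+(u-2)/5,195+(v-2)/5,.065)[:2]
obs=[((600,40),0,.088),((700,60),0,.088),((738,130),1,-.054),((715,280),1,-.054),((548,90),1,.054),((525,260),1,.054),((560,338),0,-.088),((670,360),0,-.088),((590,62),0,.076),((700,80),0,.076)]
r=least_squares(f,[.53,-.216,-.18],x_scale=[.01,.01,.1]); print(r.x[:2].round(4),np.degrees(r.x[2]).round(2),(1e3*r.fun).round(1))
E
```

```text
[ 0.5304 -0.2191] -10.15 [-0.1 -0.6  1.1 -0.4 -0.6  0.3  1.  -0.4 -0.4 -0. ]
[ 0.5293 -0.2188] -10.59 [-0.4 -2.5 -0.4  0.   1.1 -0.8  4.3  2.2 -1.8 -1.8]
```

step_arm --increments '[{"grip": 0, "delta_pos": [0.01, -0.015, -0.01], "twist": -2.2}, {"grip": 0, "delta_pos": [0.016, -0.0235, -0.02], "twist": -3.0}, {"grip": 0, "delta_pos": [0.016, -0.0235, -0.02], "twist": -3.0}, {"grip": 0, "delta_pos": [0.016, -0.0235, -0.02], "twist": -3.0}, {"grip": 0, "delta_pos": [0.016, -0.0235, -0.03], "twist": -3.0}, {"grip": 0, "delta_pos": [0.006, -0.0085, -0.03], "twist": -3.0}, {"grip": 0, "delta_pos": [0, 0, -0.02], "twist": 0}, {"grip": 0, "delta_pos": [0, 0, 0], "twist": 0}, {"grip": 0, "delta_pos": [0, 0, 0], "twist": 0}, {"grip": 0, "delta_pos": [0, 0, 0], "twist": 0}]' --force 60

```text
clock: 5.85
position: [0.5294, -0.2197, 0.1511]
ee_rot: [-0.063, 0.705, -0.063, -0.704]
contact_force: [-0.3, -0.5, -0.9]
width: 0.0088
```

```bash
python3 -c "
from h import *
wsnap('w4.png')"
```

```text
t 5.85 pos [ 0.52943812 -0.21972148  0.15110644] jaw yaw -100.19158563124978 F [-0.30954571 -0.45189032 -0.88834014] w 0.008786078290780432
```

step_arm --increments '[{"grip": 0, "delta_pos": [-0.001, 0.001, -0.01], "twist": 0}, {"grip": 0, "delta_pos": [0, 0, -0.015], "twist": 0}, {"grip": 0, "delta_pos": [0, 0, -0.015], "twist": 0}, {"grip": 0, "delta_pos": [0, 0, -0.01], "twist": 0}, {"grip": 0, "delta_pos": [0, 0, -0.008], "twist": 0}, {"grip": 0, "delta_pos": [0, 0, -0.005], "twist": 0}, {"grip": 0, "delta_pos": [0, 0, -0.004], "twist": 0}, {"grip": 0, "delta_pos": [0, 0, -0.002], "twist": 0}, {"grip": 0, "delta_pos": [0, 0, 0], "twist": 0}, {"grip": 0, "delta_pos": [0, 0, 0], "twist": 0}]' --force 60

```text
clock: 6.73
position: [0.528, -0.2189, 0.0817]
ee_rot: [-0.063, 0.705, -0.063, -0.704]
contact_force: [0.7, -0.0, -2.1]
width: 0.0086
```

step_arm --increments '[{"grip": 0, "delta_pos": [0, 0, -0.001], "twist": 0}, {"grip": 0, "delta_pos": [0, 0, -0.001], "twist": 0}, {"grip": 0, "delta_pos": [0, 0, -0.001], "twist": 0}, {"grip": 0, "delta_pos": [0, 0, 0], "twist": 0}, {"grip": 0, "delta_pos": [0, 0, 0], "twist": 0}]' --force 60

```text
clock: 7.15
position: [0.5279, -0.2189, 0.0791]
ee_rot: [-0.063, 0.705, -0.063, -0.704]
contact_force: [-0.5, -0.5, 4.0]
width: 0.0089
```

Contact came at the pick height (0.079), so the lid is seated. Releasing and lifting straight up.

step_arm --increments '[{"grip": 0.2, "delta_pos": [0, 0, 0], "twist": 0}, {"grip": 0.4, "delta_pos": [0, 0, 0], "twist": 0}, {"grip": 0.7, "delta_pos": [0, 0, 0], "twist": 0}, {"grip": 0.7, "delta_pos": [0, 0, 0], "twist": 0}, {"grip": 0.7, "delta_pos": [0, 0, 0.015], "twist": 0}, {"grip": 0.7, "delta_pos": [0, 0, 0.03], "twist": 0}, {"grip": 0.7, "delta_pos": [0, 0, 0.035], "twist": 0}, {"grip": 0.7, "delta_pos": [0, 0, 0.035], "twist": 0}, {"grip": 0.7, "delta_pos": [0, 0, 0.035], "twist": 0}, {"grip": 0.7, "delta_pos": [0, 0, 0], "twist": 0}]' --force 60

```text
clock: 7.98
position: [0.5313, -0.2207, 0.236]
ee_rot: [-0.061, 0.709, -0.065, -0.7]
contact_force: [1.1, -0.1, 1.2]
width: 0.0596
```

step_arm --increments '[{"grip": 0, "delta_pos": [-0.03, 0.01, 0.01], "twist": 0}, {"grip": 0, "delta_pos": [-0.03, 0.02, 0.01], "twist": 0}, {"grip": 0, "delta_pos": [-0.025, 0.02, 0], "twist": 0}, {"grip": 0, "delta_pos": [-0.025, 0.02, 0], "twist": 0}, {"grip": 0, "delta_pos": [-0.025, 0.02, 0], "twist": 0}, {"grip": 0, "delta_pos": [0, 0, 0], "twist": 0}, {"grip": 0, "delta_pos": [0, 0, 0], "twist": 0}]' --force 60

```text
clock: 8.57
position: [0.3916, -0.1279, 0.2485]
ee_rot: [-0.063, 0.705, -0.063, -0.704]
contact_force: [0.4, -0.1, -0.1]
width: -0.0003
```

```bash
python3 - <<'E'
from h import *
wsnap('w5.png'); snap('scene','s5.png')
a=cv2.imread('pics/w5.png'); b=cv2.resize(cv2.imread('pics/s5.png')[150:300,190:390],None,fx=2,fy=2,interpolation=cv2.INTER_CUBIC)
o=np.zeros((600,800,3),np.uint8); o[:300,:400]=b; o[300:,:400]=cv2.resize(a,(400,300)); 
w=a[20:320,300:640]; o[:353,400:]=cv2.resize(w,(400,353)); cv2.imwrite('pics/c5.png',o)
E
```

```text
t 8.5667 pos [ 0.39156075 -0.12787035  0.24854129] jaw yaw -100.1786923370891 F [ 0.41186839 -0.07918617 -0.13802468] w -0.00029791567343480184
```

View pics/c5.png

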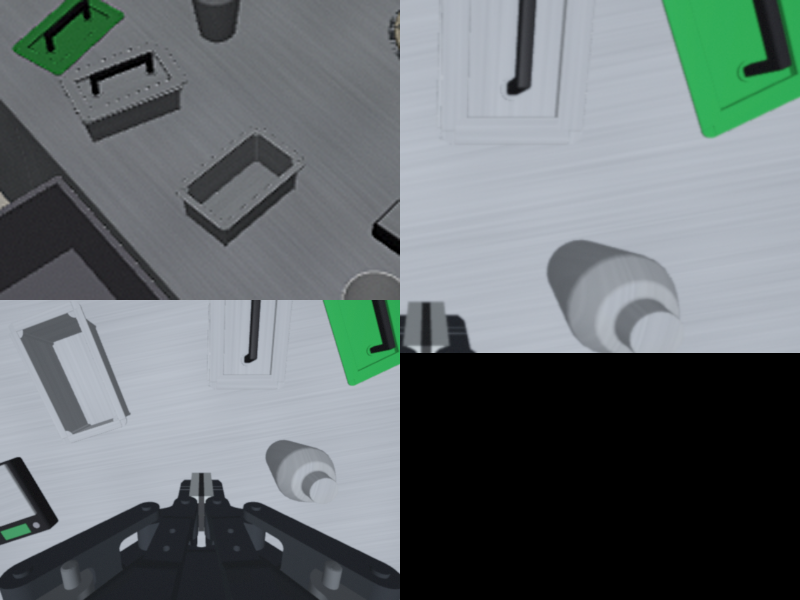

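The composite shows the lid level and flush on the fresh pan, its edges parallel to the rim, and the used pan open where it stood. In the wrist image its near rim corners are about (137,275) and (258,234) at full resolution. Shaker and scale are untouched. I'll locate its near edge before pushing.

```bash
python3 - <<'E'
from h import *
d=load('w5.png')
c=[(24,30),(170,6),(258,234),(137,275)]
P=np.array([ray(d,*p,.065)[:2] for p in c]); print(P.round(3).tolist())
print('near mid',(P[2]+P[3])/2, 'yaw',np.degrees(np.arctan2(*(P[3]-P[2])[::-1]))-90, np.linalg.norm(P[2]-P[3]))
d=load('top0.png'); print('tub near wall y', [ray(d,u,188,-.02)[:2].round(3) for u in (236,408)])
E
```

```text
[[0.59, 0.092], [0.585, -0.035], [0.38, -0.063], [0.36, 0.068]]
near mid [0.37021256 0.00281203] yaw 8.89762810826538 0.13235818060070767
tub near wall y [array([0.692, 0.337]), array([ 0.681, -0.189])]
```

The composite's scale was 1.6, not 2. Correcting that.

```bash
python3 - <<'E'
from h import *
d=load('w5.png')
P=np.array([ray(d,1.6*u,1.6*v,.065)[:2] for u,v in [(70,138),(129,116)]]); print(P.round(3).tolist())
n=P.mean(0); y=np.arctan2(*(P[0]-P[1])[::-1])-np.pi/2; print('near mid',n,'yaw',np.degrees(y),np.linalg.norm(P[0]-P[1]),'centre',n+.088*np.array([np.cos(y),np.sin(y)]))
E
```

```text
[[0.418, 0.074], [0.435, -0.025]]
near mid [0.4269346  0.02455978] yaw 9.667643672141992 0.10083071248315077 centre [0.51368486 0.03933786]
```

step_arm --increments '[{"grip": 0.6, "delta_pos": [-0.006, 0.021, 0], "twist": 2.5}, {"grip": 0.6, "delta_pos": [-0.006, 0.026, 0], "twist": 3}, {"grip": 0.6, "delta_pos": [-0.006, 0.026, 0], "twist": 3}, {"grip": 0.6, "delta_pos": [-0.006, 0.026, -0.01], "twist": 3}, {"grip": 0.6, "delta_pos": [-0.006, 0.026, -0.02], "twist": 3}, {"grip": 0.6, "delta_pos": [-0.006, 0.026, -0.03], "twist": 2.7}, {"grip": 0.6, "delta_pos": [0, 0, -0.035], "twist": 0}, {"grip": 0.6, "delta_pos": [0, 0, -0.035], "twist": 0}, {"grip": 0.6, "delta_pos": [0, 0, -0.03], "twist": 0}, {"grip": 0.6, "delta_pos": [0, 0, -0.02], "twist": 0}]'

```text
clock: 9.5
position: [0.3565, 0.0224, 0.0658]
ee_rot: [-0.043, -0.705, -0.043, 0.707]
contact_force: [-0.1, 0.2, -0.7]
width: 0.0512
```

step_arm --increments '[{"grip": 0.6, "delta_pos": [0, 0, -0.01], "twist": 0}, {"grip": 0.6, "delta_pos": [0, 0, -0.01], "twist": 0}, {"grip": 0.6, "delta_pos": [0, 0, 0], "twist": 0}, {"grip": 0.6, "delta_pos": [0, 0, 0], "twist": 0}, {"grip": 0.6, "delta_pos": [0, 0, 0], "twist": 0}]'

```text
clock: 9.92
position: [0.3579, 0.022, 0.0486]
ee_rot: [0.043, 0.706, 0.043, -0.706]
contact_force: [0.3, -0.1, -0.1]
width: 0.0513
```

step_arm --increments '[{"grip": 0.6, "delta_pos": [0.012, 0.0015, -0.003], "twist": 0}, {"grip": 0.6, "delta_pos": [0.012, 0.0015, -0.002], "twist": 0}, {"grip": 0.6, "delta_pos": [0.012, 0.0015, 0], "twist": 0}, {"grip": 0.6, "delta_pos": [0.01, 0.001, 0], "twist": 0}, {"grip": 0.6, "delta_pos": [0.01, 0.001, 0], "twist": 0}, {"grip": 0.6, "delta_pos": [0.01, 0.001, 0], "twist": 0}, {"grip": 0.6, "delta_pos": [0.01, 0.001, 0], "twist": 0}, {"grip": 0.6, "delta_pos": [0.01, 0.001, 0], "twist": 0}, {"grip": 0.6, "delta_pos": [0.01, 0.001, 0], "twist": 0}, {"grip": 0.6, "delta_pos": [0.01, 0.001, 0], "twist": 0}]'

```text
clock: 10.75
position: [0.4639, 0.0339, 0.0432]
ee_rot: [0.043, 0.706, 0.043, -0.706]
contact_force: [-1.0, -0.1, -0.4]
width: 0.0512
```

step_arm --increments '[{"grip": 0.6, "delta_pos": [0.012, 0.0015, 0], "twist": 0}, {"grip": 0.6, "delta_pos": [0.012, 0.0015, 0], "twist": 0}, {"grip": 0.6, "delta_pos": [0.012, 0.0015, 0], "twist": 0}, {"grip": 0.6, "delta_pos": [0.012, 0.0015, 0], "twist": 0}, {"grip": 0.6, "delta_pos": [0.008, 0.001, 0], "twist": 0}, {"grip": 0.6, "delta_pos": [0.004, 0.0005, 0], "twist": 0}, {"grip": 0.6, "delta_pos": [0, 0, 0], "twist": 0}]'

```text
clock: 11.33
position: [0.5243, 0.0414, 0.0433]
ee_rot: [0.043, 0.706, 0.043, -0.705]
contact_force: [0.1, 0.9, 0.4]
width: 0.0514
```

```bash
python3 - <<'E'
from h import *
wsnap('w6.png')
E
```

```text
t 11.3333 pos [0.52434669 0.04135003 0.04332329] jaw yaw -83.02300150574845 F [0.11137776 0.89967836 0.43509586] w 0.05137890911539333
```

View pics/w6.png

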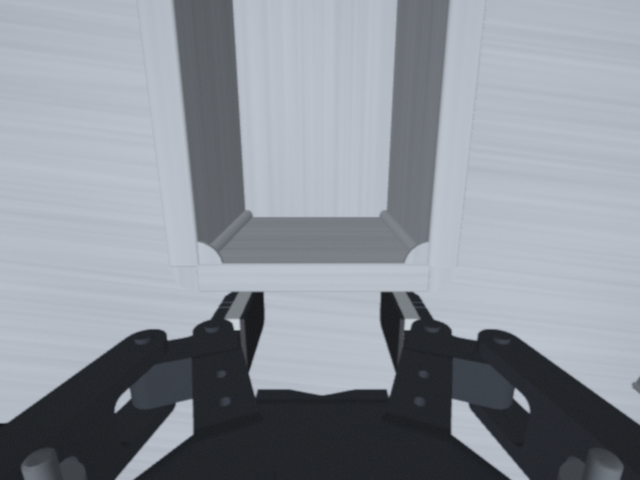

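The pan sits square against both fingers, its rear rim straight across row 275 and clear of the body. I'll push on over the edge.

step_arm --increments '[{"grip": 0.6, "delta_pos": [0.008, 0.001, 0], "twist": 0}, {"grip": 0.6, "delta_pos": [0.014, 0.0015, 0], "twist": 0}, {"grip": 0.6, "delta_pos": [0.016, 0.002, 0], "twist": 0}, {"grip": 0.6, "delta_pos": [0.016, 0.002, 0], "twist": 0}, {"grip": 0.6, "delta_pos": [0.016, 0.002, 0], "twist": 0}, {"grip": 0.6, "delta_pos": [0.016, 0.002, 0], "twist": 0}, {"grip": 0.6, "delta_pos": [0.016, 0.002, 0], "twist": 0}, {"grip": 0.6, "delta_pos": [0.016, 0.002, 0], "twist": 0}, {"grip": 0.6, "delta_pos": [0.014, 0.0015, 0], "twist": 0}, {"grip": 0.6, "delta_pos": [0, 0, 0], "twist": 0}]'

```text
clock: 12.22
position: [0.6584, 0.0574, 0.0436]
ee_rot: [0.043, 0.708, 0.043, -0.704]
contact_force: [1.8, -0.2, 0.4]
width: 0.0515
```

step_arm --increments '[{"grip": 0.6, "delta_pos": [0, 0, 0], "twist": 0}, {"grip": 0.6, "delta_pos": [0, 0, 0], "twist": 0}, {"grip": 0.6, "delta_pos": [0, 0, 0], "twist": 0}, {"grip": 0.6, "delta_pos": [0, 0, 0], "twist": 0}]'

```text
clock: 12.55
position: [0.6536, 0.0572, 0.0434]
ee_rot: [-0.043, -0.706, -0.043, 0.706]
contact_force: [0.5, 0.1, -0.4]
width: 0.0511
```

```bash
python3 - <<'E'
from h import *
d=snap('scene','s7.png')
E
```

```text
(no output)
```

View pics/s7.png

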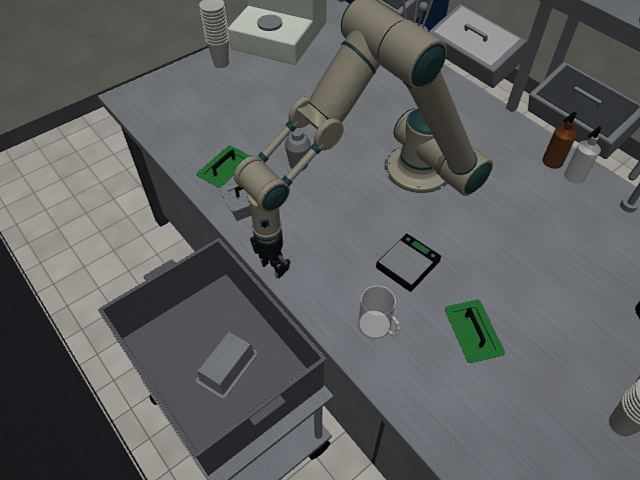

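The used pan is in the tub, upside down on the floor at (227,364). Jug, scale and shaker are in place. I'll retreat upward, take one last look at the lid, and hand in.

step_arm --increments '[{"grip": 0.6, "delta_pos": [0, 0, 0.02], "twist": 0}, {"grip": 0.6, "delta_pos": [-0.01, 0, 0.035], "twist": 0}, {"grip": 0.6, "delta_pos": [-0.02, 0.005, 0.03], "twist": 0}, {"grip": 0.6, "delta_pos": [-0.02, 0.01, 0.03], "twist": 0}, {"grip": 0.6, "delta_pos": [-0.03, 0.01, 0.03], "twist": 0}, {"grip": 0.6, "delta_pos": [-0.03, 0.01, 0.03], "twist": 0}, {"grip": 0.6, "delta_pos": [-0.03, 0.01, 0.02], "twist": 0}, {"grip": 0.6, "delta_pos": [-0.03, 0.01, 0], "twist": 0}, {"grip": 0.6, "delta_pos": [-0.03, 0.01, 0], "twist": 0}, {"grip": 0.6, "delta_pos": [0, 0, 0], "twist": 0}]'

```text
clock: 13.43
position: [0.4504, 0.1227, 0.2363]
ee_rot: [-0.043, -0.704, -0.044, 0.707]
contact_force: [0.4, -0.0, -0.7]
width: 0.0511
```

step_arm --increments '[{"grip": 0.6, "delta_pos": [0, 0, 0], "twist": 0}, {"grip": 0.6, "delta_pos": [0, 0, 0], "twist": 0}, {"grip": 0.6, "delta_pos": [0, 0, 0], "twist": 0}]'

```text
clock: 13.68
position: [0.4582, 0.1211, 0.2357]
ee_rot: [0.043, 0.706, 0.043, -0.705]
contact_force: [-0.5, 0.6, -0.1]
width: 0.0511
```

```bash
python3 - <<'E'
from h import *
s=manip.get_state(); print(s['clock'],s['position'],s['contact_force'])
snap('scene','s8.png'); snap('top','t8.png')
a=cv2.resize(cv2.imread('pics/s8.png')[140:240,190:290],None,fx=4,fy=4,interpolation=cv2.INTER_CUBIC)
b=cv2.resize(cv2.imread('pics/t8.png')[195:295,385:485],None,fx=4,fy=4,interpolation=cv2.INTER_CUBIC)
cv2.imwrite('pics/c8.png',np.hstack([a,b]))
E
```

```text
13.6833 [0.45821544 0.12113263 0.23571154] [-0.50664584  0.56748641 -0.06918205]
```

View pics/c8.png

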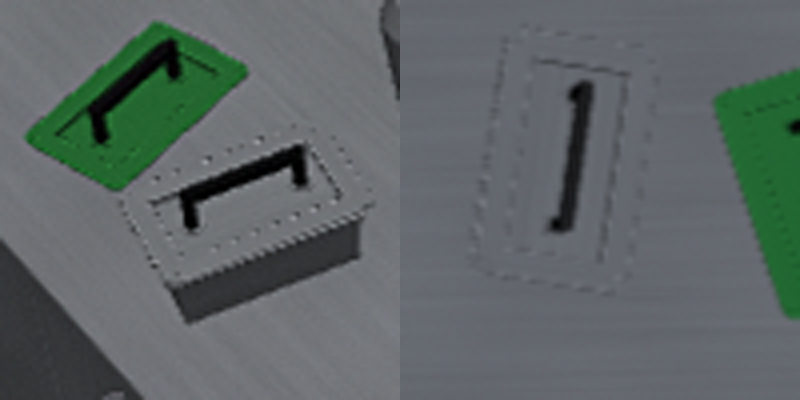

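Both views show the lid square and flush on the fresh pan's rim, with no gap along the visible edge at (180,285)-(370,210). Handing in.

```bash
python3 -c "
from rig import manip
print(manip.sign_off())"
```

```text
the job is handed in; nothing more can be done
None
```

The changeover is done and handed in at about 13.7 s of the 58 s allowed. I lifted the lid by its bar and seated it on the fresh pan. Then I pushed the used pan from behind with the half-open fingers until it dropped off the front edge into the tub.

**Last checks:**
- **Lid:** it looks level and flush on the rim in both the scene and top views. It touched down at TCP height 0.079 m, the same height at which it was picked up.
- **Used pan:** it lies upside down on the tub floor.
- **Other things:** jug, shaker, scale and the green look-alike lids looked unmoved in the pictures. I did not measure their positions again.
- **Robot:** it ended clear of everything, with about 0 N on the wrist. The largest force in any reading was about 6 N, though readings came only at the end of each move.

**Disagreements:**
- **Bar:** the first estimates of its position were about 4 mm in y from where the jaws closed on it. I took the lid's position in the gripper from a new picture before placing it.
- **Fresh pan:** early estimates differed by a few millimetres. The edge fit I used had residuals of about 1 mm.

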